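# Open the guard gate of the bench grinder

## Robot

A 6-joint arm with a two-finger parallel gripper is mounted at the origin on the work surface. World frame = base frame: x ahead of the robot, y to its left, z up, the work surface at z = 0. Lengths are in m, angles in rad, forces in N, time in s.
With the tool pointing down it reaches from about 0.375 to 0.9 m from the base axis. Payload 3.1 kg.
Tool frame: the origin (TCP) lies midway between the tips of the shut fingers; the grasp point (between the pads) lies 19 mm behind it; z points along the fingers, y is the direction in which the jaws open and shut (so a half turn about z gives the same grasp; the last joint's range is limited). The gripper opens to 85 mm and grips with 20 to 120 N. Pads are 22 mm wide; open, the fingers measure 114 mm over their backs; the gripper's body (76 mm by 85 mm) begins 54 mm behind the grasp point. The pads swing forward as they close: fully open they stand 13 mm farther back than shut.
Start: joints at [1.159, 0.527, 1.433, -0, 1.181, -0.178], TCP at [0.144, 0.608, 0.231] pointing down, gripper open.
Joint ranges: [-3.08, 3.08], [-0.75, 2.2], [0.22, 2.44], [-1.43, 4.57], [0, 2.65], [-2.85, 2.85]. Speed limits (rad/s): [2.79, 2.79, 3.14, 3.14, 3.14, 3.14].

## Interface

Orientations are given as a unit quaternion [x, y, z, w].
In Python, from station import manip gives the robot as it stands. The module is installed in compiled form; this text tells all that it offers.
- The arm moves only by the tool drive_tool, never from a script. Its argument "deltas" is one flat list of numbers, 4 for each row, row after row: the shift along the tool's x, y, z in cm, then the turn about the tool's z in degrees. A call has 1 to 12 rows; each row is the pose to reach, as a shift and turn from the pose measured when the call began, along the tool's axes at that moment; what a row does not reach only later rows make up. A row lasts 1/10 s, in which the tool goes at most 50 mm and 8.59 degrees, less where a joint would pass 70% of its speed; a pose out of reach is approached as far as the arm can. A call with a gripper value outside its range is refused whole. "hand" is the finger opening in cm, from 0 to 8.54, set as the call begins (left out, the last holds). The fingers move at their own pace and stop on an object; "squeeze" is the grip in N (left out, the last holds). Time passes only in rows, so rows that repeat a pose let the fingers close. It gives the time, the measured TCP pose, the force and the opening at its end, in the units of the state.
- manip.sense(): the state, without advancing time (a new reading comes with each control period).
- manip.snapshot(name): name is "side" or "top" or "wrist"; returns a dict with "frame" (420x560x3 uint8, red, green, blue), "depth" (420x560 float32, m along the optical axis (not along the pixel's ray), 0 where there is no reading), "fx", "fy", "cx", "cy" (pixels), "k1" (the pictures are not rectified: a ray, as slopes to the right and down, at radius r is drawn at 1 + k1 r^2 times it, then the intrinsics apply), "R" (3x3) and "t" (3): a world point X has camera coordinates R X + t. Camera axes: x right, y down, z forward; pixel columns grow to the right and rows downward; lengths in m; the calibration is good to about 2 mm. A picture is of the moment at which its call begins.
- manip.sign_off(): hands the job in, once; it reports no verdict.
The state is a dict: "t": time; "q": joint angles; "qd": joint speeds; "tau": joint torques, N m; "tcp_pos": TCP position; "tool_rot": TCP orientation; "force": force on the tool from outside, world axes, zero at the start; "ft_torque": the same for the moment, N m; "finger_gap": opening from 0.0 (shut) to 1.0 (fully open).
Only numpy, scipy, OpenCV 4.12 (cv2) and the standard library are available. Lean on these libraries where they do the work, as an engineer would, in place of code of your own. Each camera call takes 0.05 s, during which the arm holds its last target.

## Task

The bench grinder is about to be used. By its upright knob, lift the latch bar of the grinder's guard gate out of its catch, swing that gate open towards the robot to at least 45 degrees, then let go so that the gate stays open and the bar is back down level on it. Leave the gate and latch of the disc sander's guard shut.

Things in the scene. Friction and masses are not known exactly. Their poses are not given: they have to be found in the camera images.
- grinder_knob (a point): Centre of the upright round steel knob (22 mm wide, 40 mm tall) on the latch bar of the guard round the small blue grinder (two wheels). Gate shut: 184 mm above the bench; z up, x through the gate to the machine, y along it to its hinges; axes turn with gate and bar. All else within 100 mm is 33 mm or more lower. From here, bar down, the vertical hinge line is at x +16, y +190 mm.
- grinder_latch (a joint): Latch bar angle, rad. 0 = down (catch or stop); grows as the knob is lifted, to 0.5; free of the catch above 0.11 (knob 16 mm up); at 0.2 the knob is 28 mm up and 12 mm nearer the hinges. Pivot: a level pin along the knob's x, from the knob (bar down) at y +145, z -44 mm. The catch is open-topped, 56 mm beyond the knob at y-. Bar 0.16 to 0.28 kg, drops by its weight.
- grinder_gate (a joint): Angle of the grinder's guard gate, rad. 0 = shut; grows as the knob side swings towards the robot about the vertical hinge line (on the left as the robot faces the gate), up to 1.5. With the bar in its catch it moves only about 0.02. It takes about 1 N at the knob and stays where it is left. Gate 222 mm wide, top 145 mm above the bench; guard 284 x 225 mm, grey, open-topped.
- sander_knob (a point): Centre of the same knob on an equal guard round the small blue disc sander (a single upright disc facing the gate, a small table before it); axes and sizes as for the grinder's knob. To be left alone. The two guards stand side by side, either one on the left.

How it is judged:
On the way, in this order (a step that is already met when the one before it is completed fails the run):
1. the grinder's latch bar is lifted clear of its catch with the gate still shut (value of joint grinder_latch above 0.1 rad and value of joint grinder_gate below 0.08 rad), for 0.05 s.
2. the grinder's gate is swung open by about 45 degrees (value of joint grinder_gate above 0.75 rad), for 0.2 s.
At the end, for the whole second after the job is handed in: The grinder's gate stands open by at least 0.75 rad (43 degrees) and is at rest, its latch bar is back down (below 0.06 rad), and the sander's knob is within 15 mm of where it was (value of joint grinder_gate above 0.75 rad and velocity of joint grinder_gate between -0.05 and 0.05 rad/s and value of joint grinder_latch below 0.06 rad and distance of sander_knob from where it was at the start of the episode below 0.015 m); the robot touches nothing.
It fails at once if the sander's gate or latch is opened or lifted (its knob moves more than 15 mm) (distance of sander_knob from where it was at the start of the episode above 0.015 m).
It also fails if it takes over 38 s, if anything falls off the work surface, if the arm or the gripper's body presses on something with over 40 N, if the wrist force passes 120 N, or if a joint passes its speed limit or range.

## Working session

There is one attempt and no reset: what is moved stays moved. The work goes in short steps, Python scripts to look and compute and a tool call to move; the robot and the scene stay as the last step left them, time stands still between calls to the robot, and variables do not carry over. Pictures are saved under pics/ and viewed, and the job is handed in when it is done.

Besides the shell and the picture viewer there is one more tool, called after ">>>" as name(argument=value, ...) on one line, values as JSON. drive_tool: Moves the arm, as the interface text tells. Its arguments: {"type":"object","properties":{"deltas":{"type":"array"},"hand":{"type":"number"},"squeeze":{"type":"number"}},"required":["deltas"]}

```bash
mkdir -p pics; ls
python3 - <<'E'
from station import manip
import cv2, numpy as np, pickle
print(manip.sense())
for n in ["side","top","wrist"]:
    s=manip.snapshot(n); pickle.dump(s,open(f"{n}0.pkl","wb"))
    cv2.imwrite(f"pics/{n}0.png",s["frame"][:,:,::-1])
    print(n,s["fx"],s["fy"],s["cx"],s["cy"],s["k1"],s["R"],s["t"])
E
```

```text
pics
{'t': 0.0, 'q': array([ 1.15953556e+00,  5.28472156e-01,  1.43391128e+00,  1.49391703e-06,
        1.18138702e+00, -1.78511202e-01]), 'qd': array([ 0.00019741, -0.0002842 ,  0.00116748, -0.00094016,  0.00099569,
        0.00183252]), 'tau': array([-7.82553307e-04, -4.42352986e+01, -1.78023201e+01, -1.21314856e-04,
        8.24723917e-03,  1.09750025e-05]), 'tcp_pos': array([0.14384493, 0.60748446, 0.23032708]), 'tool_rot': array([ 1.16112493e-01,  9.93235472e-01, -1.04169797e-03, -3.17128978e-04]), 'force': array([0.03561562, 0.37459331, 0.19157678]), 'ft_torque': array([-0.01173749,  0.0335645 ,  0.01461473]), 'finger_gap': 0.9972481093161344}
side 423.40488785182635 423.40488785182635 272.4814813624078 205.03701886155974 -0.011075170540006465 [[ 0.96825344 -0.24993713  0.00408745]
 [-0.11883532 -0.47462928 -0.87212683]
 [ 0.2199169   0.84395407 -0.48926279]] [-0.54880231  0.21017056  0.97654335]
top 427.9054989656484 427.9054989656484 285.8119477366438 207.6463970087762 -0.13702696934270384 [[ 0.01675253 -0.99984967  0.00447101]
 [-0.99033806 -0.01720847 -0.13760232]
 [ 0.13765857 -0.00212262 -0.99047747]] [-0.00922328  0.57001641  1.02706791]
wrist 350.8266282521291 350.8266282521291 281.5546719833674 212.77154862478983 -0.012465140663751961 [[ 0.2307588   0.97301035 -0.00111052]
 [ 0.92538103 -0.21911005  0.30929071]
 [ 0.30069974 -0.07239921 -0.95096689]] [-0.62299825 -0.03970919  0.38081997]
```

View pics/top0.png

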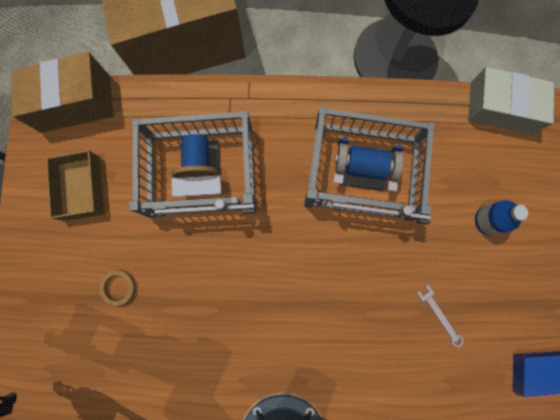

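View pics/side0.png

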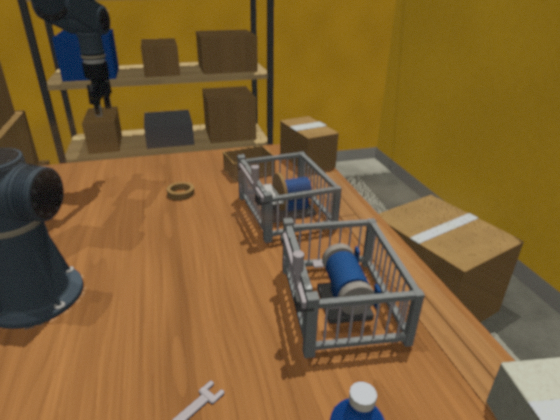

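View pics/wrist0.png

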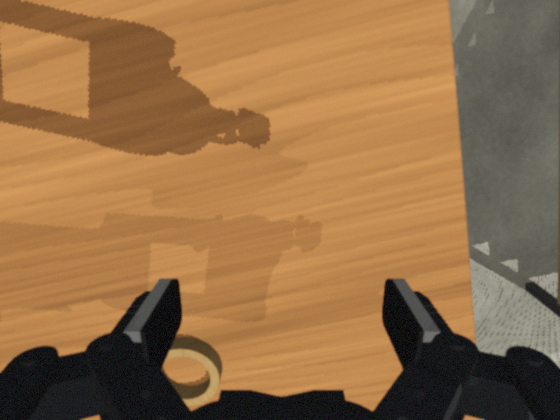

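The top view shows the sander guard on the left (gate about (195,208), knob about (220,204)). The grinder guard, with two wheels, is on the right, and its knob is at about (411,210). Next I'll zoom in.

```bash
cat > h.py <<'E'
import numpy as np, cv2
def KD(s): return np.array([[s["fx"],0,s["cx"]],[0,s["fy"],s["cy"]],[0,0,1.]]),np.array([s["k1"],0,0,0.])
def ray(s,uv):
    K,D=KD(s); p=cv2.undistortPoints(np.array([[uv]],float),K,D)[0,0]
    R,t=s["R"],s["t"]; d=R.T@np.array([p[0],p[1],1.]); return -R.T@t,d
def onz(s,uv,z):
    c,d=ray(s,uv); return c+d*(z-c[2])/d[2]
def tri(obs):
    A=np.zeros((3,3));b=np.zeros(3);L=[]
    for s,uv in obs:
        c,d=ray(s,uv); d=d/np.linalg.norm(d);P=np.eye(3)-np.outer(d,d);A+=P;b+=P@c;L.append((c,d))
    X=np.linalg.solve(A,b); return X,[np.linalg.norm((np.eye(3)-np.outer(d,d))@(X-c)) for c,d in L]
def proj(s,X):
    K,D=KD(s); return cv2.projectPoints(np.array([X],float),cv2.Rodrigues(s["R"])[0],s["t"],K,D)[0][0,0]
def pt(s,u,v):
    c,d=ray(s,(u,v)); z=s["depth"][int(round(v)),int(round(u))]
    return c+d*z, z
E
python3 - <<'E'
import pickle,cv2
a=pickle.load(open("top0.pkl","rb"))["frame"][90:240,300:450,::-1]
b=pickle.load(open("side0.pkl","rb"))["frame"][200:360,260:420,::-1]
c=pickle.load(open("side0.pkl","rb"))["frame"][140:260,220:350,::-1]
cv2.imwrite("pics/tz.png",cv2.resize(a,(600,600),interpolation=cv2.INTER_CUBIC))
cv2.imwrite("pics/sz.png",cv2.resize(b,(600,600),interpolation=cv2.INTER_CUBIC))
E
```

```text
(no output)
```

View pics/tz.png

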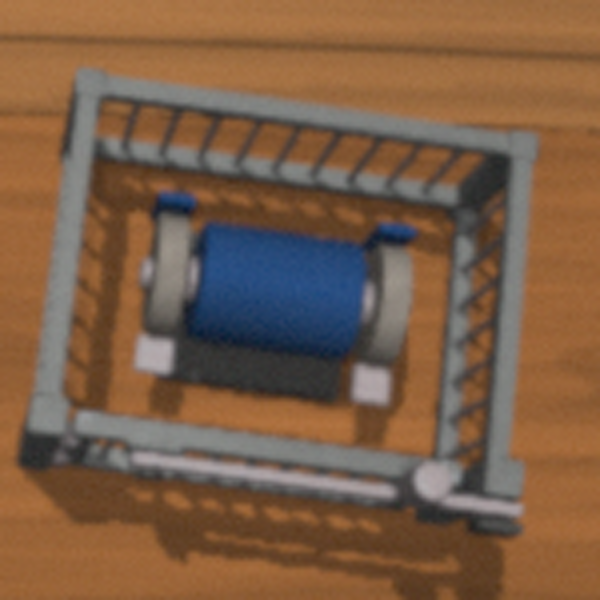

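View pics/sz.png

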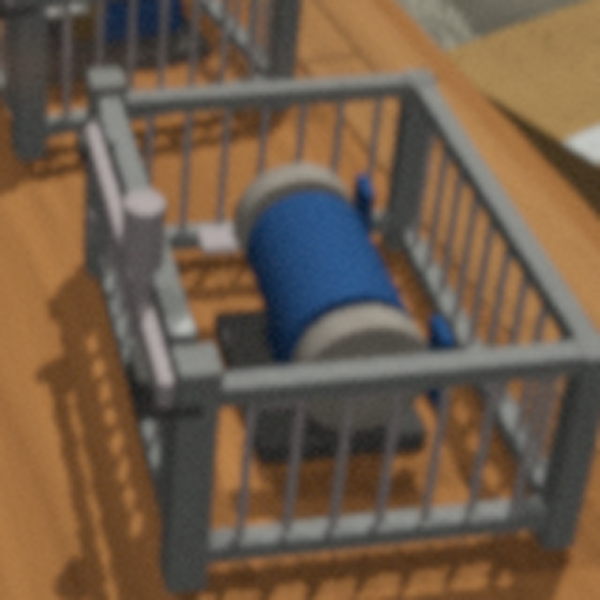

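Zoomed in, the knob's top disc is at zoom pixel (435,478) in the top view, which is image (408.4,209.1). In the side view it's at (145,204), which is image (298.5,254). I'll triangulate these.

Run:
```python
import pickle,numpy as np
from h import *
T=pickle.load(open("top0.pkl","rb"));S=pickle.load(open("side0.pkl","rb"))
zt=lambda u,v:(300+(u+.5)/4-.5,90+(v+.5)/4-.5)
zs=lambda u,v:(260+(u+.5)*160/600-.5,200+(v+.5)*160/600-.5)
X,e=tri([(T,zt(435,478)),(S,zs(145,204))]);print("knob top",X,e, onz(T,zt(435,478),.204))
print("depth",pt(T,*zt(435,478)),pt(S,*zs(145,205)))
h=T["depth"][205:214,404:414];print(np.round(h,3))
# rail direction: post tops, gate rail edges, bar
for a,b in [((48,412),(500,475)),((90,85),(517,147)),((80,418),(415,468)),((135,458),(395,490)),((450,500),(520,510))]:
    A=onz(T,zt(*a),.15);B=onz(T,zt(*b),.15);d=A-B;print(A[:2],B[:2],np.linalg.norm(d),np.degrees(np.arctan2(d[1],d[0])))
print("cams",-T["R"].T@T["t"],-S["R"].T@S["t"])
# sander
```

```text
knob top [ 0.54814498 -0.25997836  0.2046656 ] [np.float64(0.0003392091598323684), np.float64(0.00033920915983231463)] [ 0.54857459 -0.26025662  0.204     ]
depth (array([ 0.54867752, -0.26047269,  0.20326741]), np.float32(0.90181917)) (array([ 0.54750719, -0.26088497,  0.20473641]), np.float32(0.7766046))
[[0.962 0.96  0.905 0.903 0.904 0.963 0.962 0.961 0.963 0.962]
 [0.91  0.902 0.905 0.905 0.903 0.901 0.903 0.961 0.96  0.   ]
 [0.901 0.903 0.902 0.902 0.902 0.9   0.901 0.904 0.961 0.964]
 [0.901 0.901 0.9   0.903 0.903 0.902 0.9   0.903 0.903 0.961]
 [0.902 0.902 0.903 0.904 0.902 0.901 0.899 0.9   0.903 0.961]
 [0.901 0.902 0.899 0.901 0.901 0.9   0.901 0.899 0.898 0.963]
 [0.902 0.9   0.899 0.899 0.901 0.899 0.901 0.901 0.902 0.964]
 [0.9   0.9   0.9   0.9   0.899 0.899 0.902 0.898 0.901 1.021]
 [0.902 0.9   0.901 0.9   0.901 0.899 0.9   0.9   0.954 0.961]]
[ 0.58976457 -0.05661913] [ 0.55852463 -0.31406434] 0.25933370508761544 83.08121578535048
[ 0.78324055 -0.07984471] [ 0.75306662 -0.33168991] 0.2536463509334657 83.1678780017146
[ 0.58667543 -0.07462394] [ 0.56166592 -0.26474453] 0.19175847912457827 82.50602492466629
[ 0.56453214 -0.10560363] [ 0.54894418 -0.25296309] 0.14818162801979348 83.961600657139
[ 0.54377605 -0.28458304] [ 0.53871518 -0.32521124] 0.040942195533911374 82.89949429174084
cams [0.42327876 0.0027673  1.09576444] [ 0.34159702 -0.86157071  0.66332491]
```

The knob's top disc is at (0.548, -0.260, 0.2047), with a ray residual of 0.3 mm, and depth agrees. That puts its centre at z≈0.185 (the text says 0.184). The gate's line runs at about 83°. Next I'll plan the approach with the jaw axis along gate x, which is parallel to the latch pin.

```bash
cat > d.py <<'E'
import numpy as np
from scipy.spatial.transform import Rotation as Ro
def delta(st,P,yang=None):
    """target TCP P, tool-y world angle deg -> row (cm, deg)"""
    R=Ro.from_quat(st["tool_rot"]).as_matrix(); s=R.T@(np.array(P)-st["tcp_pos"])*100
    cur=np.degrees(np.arctan2(R[1,1],R[0,1])); t=0 if yang is None else -((yang-cur+180)%360-180)
    return np.round([*s,t],2)
E
python3 - <<'E'
from station import manip
from d import *
st=manip.sense()
for P,y in [((.30,.50,.30),50),((.45,.25,.31),30),((.50,0,.31),0),((.53,-.24,.31),-7)]: print(delta(st,P,y))
E
```

```text
[-17.67  -6.88  -6.94  26.66]
[-38.03 -27.75  -7.91  46.66]
[-48.66 -50.92  -7.87  76.66]
[-57.12 -73.58  -7.84  83.66]
```

>>> drive_tool(deltas=[-4,-1.5,-3,8,-8,-3,-6,14,-12,-5,-7,20,-17,-7,-7,26,-21,-11,-7.5,32,-25,-14.5,-7.5,38,-29,-18.5,-8,43,-34,-23,-8,48,-38,-27,-8,54,-40,-31,-8,60,-42,-35,-8,66,-44,-39,-8,70], hand=8.5, squeeze=60)

```text
t: 1.35
tcp_pos: [0.4758, 0.1504, 0.3108]
tool_rot: [0.666, 0.746, -0.001, 0.0]
force: [1.4, 0.1, -0.2]
finger_gap: 0.997
```

Run:
```python
from station import manip
from d import *
st=manip.sense();print(st["tcp_pos"],st["t"])
for P,y in [((.50,0,.31),0),((.53,-.24,.31),-7)]: print(delta(st,P,y))
```

```text
[0.47576486 0.15036658 0.3108473 ] 1.35
[-15.21   0.72   0.11   6.46]
[-39.4    0.99   0.14  13.46]
```

>>> drive_tool(deltas=[-5,0.2,0,3,-10,0.5,0,5,-15,0.7,0,7,-20,0.8,0,9,-25,0.9,0,11,-30,1,0,13,-34,1,0,13.5,-37,1,0,13.5,-39.4,1,0.1,13.5,-39.4,1,0.1,13.5,-39.4,1,0.1,13.5])

```text
t: 2.45
tcp_pos: [0.5296, -0.2398, 0.3098]
tool_rot: [0.75, 0.662, -0.001, -0.001]
force: [-1.0, -0.3, -0.5]
finger_gap: 0.999
```

Run:
```python
from station import manip
from d import *
import cv2,pickle
s=manip.snapshot("wrist");pickle.dump(s,open("wrist1.pkl","wb"))
cv2.imwrite("pics/wrist1.png",s["frame"][:,:,::-1])
st=manip.sense();print(st["tcp_pos"],st["t"],st["q"])
```

```text
[ 0.52960769 -0.23904228  0.3099765 ] 2.5 [-6.15665435e-01  3.87514888e-01  1.44603509e+00 -1.05408703e-03
  1.30940769e+00 -4.92671977e-01]
```

View pics/wrist1.png

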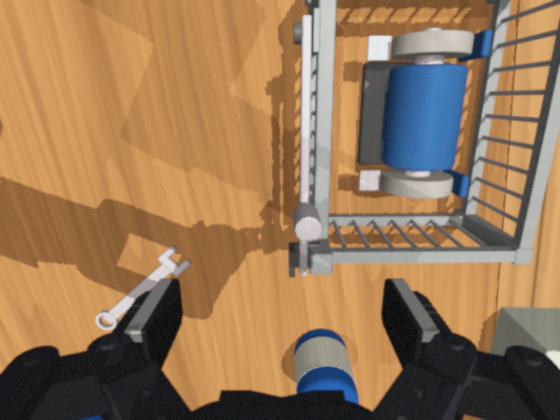

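The wrist picture shows the knob's top disc at about (308,229). The bar runs upward along x≈305, the catch is at (303,260), and the grinder with its two wheels is inside this guard. I'll combine this view with the other two.

Run:
```python
from station import manip
from d import *; from h import *
import pickle
T=pickle.load(open("top0.pkl","rb"));S=pickle.load(open("side0.pkl","rb"));W=pickle.load(open("wrist1.pkl","rb"))
zt=lambda u,v:(300+(u+.5)/4-.5,90+(v+.5)/4-.5)
zs=lambda u,v:(260+(u+.5)*160/600-.5,200+(v+.5)*160/600-.5)
print(tri([(T,zt(435,478)),(S,zs(145,204)),(W,(308,229))]))
print(onz(W,(308,229),.2045), pt(W,308,229), "cam",-W["R"].T@W["t"])
for a,b,z in [((305.5,30),(305.5,200),.15),((328,20),(321,205),.145),((338,257),(515,257),.145)]:
    A=onz(W,a,z);B=onz(W,b,z);print(np.degrees(np.arctan2(*(A-B)[[1,0]])),A,B)
st=manip.sense()
for z in (.25,.166): print(delta(st,(.5475,-.2605,z),-7))
```

```text
(array([ 0.54782181, -0.25902365,  0.20390988]), [np.float64(0.0014017903763942246), np.float64(0.0002931329488500773), np.float64(0.001619360448941197)])
[ 0.54680241 -0.25742134  0.2045    ] (array([ 0.54681107, -0.25753322,  0.20420941]), np.float32(0.26571786)) cam [ 0.53939589 -0.16172628  0.45305557]
84.08464570815009 [ 0.56318224 -0.11349125  0.15      ] [ 0.54899171 -0.25045119  0.15      ]
82.77682253006002 [ 0.58185106 -0.10779742  0.145     ] [ 0.56276375 -0.25839911  0.145     ]
172.90491033200877 [ 0.57436682 -0.31254421  0.145     ] [ 0.74438568 -0.33370638  0.145     ]
[-1.91  2.05  5.99 -0.03]
[-1.91  2.06 14.39 -0.03]
```

The three views agree within about 2 mm, with the gate axis at 83°. I'll descend onto the knob with the jaws open.

>>> drive_tool(deltas=[-1.8,2.0,2,0,-1.8,2.0,4,0,-1.8,2.0,6,0,-1.8,2.0,6,0])

```text
t: 2.9
tcp_pos: [0.5454, -0.2564, 0.2471]
tool_rot: [0.749, 0.663, -0.001, -0.004]
force: [-0.1, 0.3, -0.2]
finger_gap: 0.996
```

Run:
```python
from station import manip
from d import *
import cv2,pickle
s=manip.snapshot("wrist")
cv2.imwrite("pics/wrist2.png",s["frame"][:,:,::-1])
st=manip.sense();print(st["tcp_pos"],st["t"],delta(st,(.5473,-.259,.166),-7))
```

```text
[ 0.5463875  -0.25724132  0.24891069] 2.95 [-0.18  0.15  8.29  0.07]
```

View pics/wrist2.png

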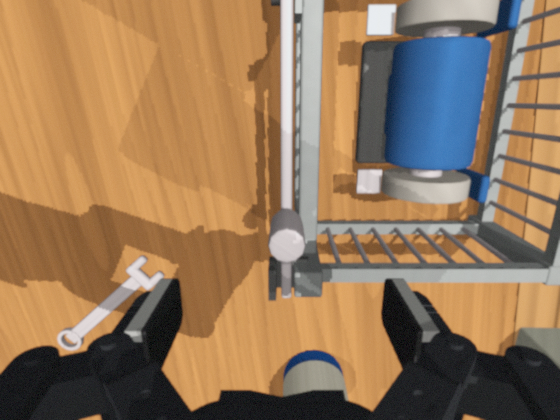

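The picture shows the knob top at (287,241), centred between the finger tips at x≈180 and x≈385, so there's clearance to go down.

>>> drive_tool(deltas=[-0.2,0.1,3,0,-0.2,0.1,6,0,-0.2,0.1,8.3,0,-0.2,0.1,8.3,0,-0.2,0.1,8.3,0])

```text
t: 3.45
tcp_pos: [0.5476, -0.2591, 0.1673]
tool_rot: [0.748, 0.663, -0.001, -0.002]
force: [-0.6, 0.6, -0.8]
finger_gap: 0.997
```

Run:
```python
from station import manip
from d import *
import cv2,pickle
for n in ("wrist","side"):
    s=manip.snapshot(n)
    cv2.imwrite(f"pics/{n}3.png",s["frame"][:,:,::-1])
st=manip.sense();print(st["tcp_pos"],st["t"],st["force"],delta(st,(.5473,-.259,.166),-7))
```

```text
[ 0.54813054 -0.25976403  0.16818469] 3.55 [ 0.77290781 -1.49059594  0.35363581] [ 0.07 -0.09  0.22  0.09]
```

View pics/wrist3.png

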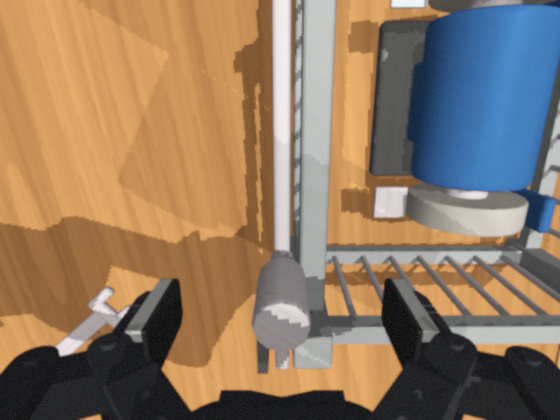

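View pics/side3.png

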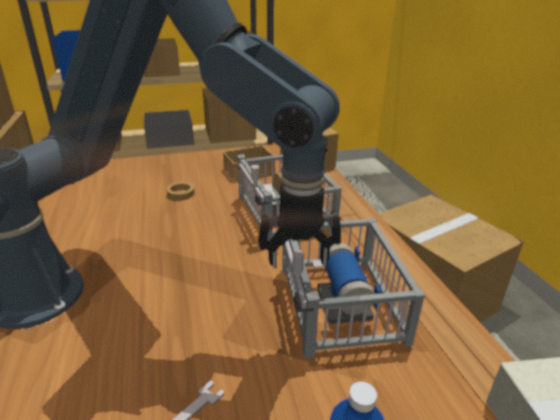

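The knob (282,325) sits midway between the fingers in the wrist picture, and the side view shows the hand straddling the gate. I'll close.

>>> drive_tool(deltas=[0,0,0.1,0,0,0,0.1,0,0,0,0.1,0,0,0,0.1,0,0,0,0.1,0,0,0,0.1,0,0,0,0.1,0,0,0,0.1,0], hand=0, squeeze=45)

```text
t: 4.35
tcp_pos: [0.5474, -0.2597, 0.1675]
tool_rot: [0.748, 0.663, -0.001, -0.001]
force: [-3.8, 0.5, 5.7]
finger_gap: 0.246
```

Run:
```python
from station import manip
from d import *
st=manip.sense();print(st["tcp_pos"],st["t"],st["force"],st["finger_gap"])
p=st["tcp_pos"]
th=np.radians(83); gy=np.array([np.cos(th),np.sin(th),0]); gx=np.array([np.sin(th),-np.cos(th),0]);z=np.array([0,0,1.])
H=np.array([.5473,-.2595,0])+.016*gx+.19*gy
print("hinge",H)
r=np.array([-145,44.]);
for a in (.05,.1,.15,.2,.22):
    # rotate: y toward hinge, up
    c,s=np.cos(-a),np.sin(-a); q=np.array([c*r[0]-s*r[1], s*r[0]+c*r[1]])-r
    print(a,q,delta(st,p+(q[0]*gy+q[1]*z)/1000,-7))
```

```text
[ 0.54736824 -0.25973293  0.16754994] 4.35 [-3.78620958  0.53858312  5.65867825] 0.24572666896313575
hinge [ 0.58633591 -0.07286614  0.        ]
0.05 [2.38029569 7.191991  ] [ 0.24 -0.   -0.72  0.1 ]
0.1 [ 5.11706637 14.25602869] [ 0.51 -0.   -1.43  0.1 ]
0.15 [ 8.20347153 21.17445664] [ 0.82 -0.   -2.12  0.1 ]
0.2 [11.63179677 27.92998239] [ 1.16 -0.01 -2.79  0.1 ]
0.22 [13.09697326 30.58278312] [ 1.31 -0.01 -3.06  0.1 ]
```

The jaws stopped at 21 mm, which matches the 22 mm knob. I'll lift along the arc to about 0.22 rad.

>>> drive_tool(deltas=[0.15,0,-0.4,0,0.3,0,-0.9,0,0.5,0,-1.4,0,0.8,0,-2.1,0,1.2,0,-2.8,0,1.3,0,-3.05,0,1.3,0,-3.05,0,1.3,0,-3.05,0])

```text
t: 5.15
tcp_pos: [0.5489, -0.246, 0.1977]
tool_rot: [0.748, 0.663, -0.001, -0.002]
force: [-0.4, 3.2, -6.1]
finger_gap: 0.246
```

Run:
```python
from station import manip
import cv2
s=manip.snapshot("side")
cv2.imwrite("pics/side4.png",cv2.resize(s["frame"][180:360,220:420,::-1],(666,600),interpolation=cv2.INTER_CUBIC))
st=manip.sense();print(st["tcp_pos"],st["t"],st["force"],st["finger_gap"])
```

```text
[ 0.54888718 -0.2460397   0.19766493] 5.2 [ 0.45592329  2.59078151 -6.80109645] 0.2430348159731161
```

View pics/side4.png

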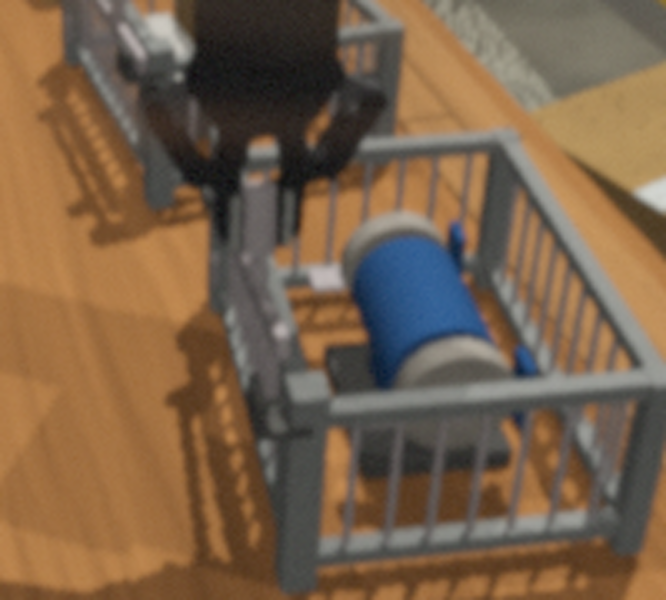

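The bar is lifted: its free end at (280,330) is above the catch at (265,415), and the knob is held by the fingers. I'll work out the swing arc next.

Run:
```python
from station import manip
from d import *
st=manip.sense();p=st["tcp_pos"]
H=np.array([.5863,-.0729,0]);v=p-H;v[2]=0;print(np.hypot(*v[:2]))
R=Ro.from_quat(st["tool_rot"]).as_matrix();cur=np.degrees(np.arctan2(R[1,1],R[0,1]));print(cur)
for a in range(4,65,4):
    w=Ro.from_euler("z",-a,degrees=True).apply(v); P=H+w;P[2]=p[2]
    print(a,delta(st,P,cur-a),P)
```

```text
0.1771357501930457
-6.895041528466181
4 [ 0.16 -1.23  0.    4.  ] [ 0.5369007  -0.24300815  0.19766493]
8 [ 0.4  -2.44  0.01  8.  ] [ 0.52515489 -0.23914786  0.19766493]
12 [ 7.30e-01 -3.63e+00  1.00e-02  1.20e+01] [ 0.51370697 -0.23447762  0.19766493]
16 [ 1.13 -4.8   0.02 16.  ] [ 0.50261272 -0.22902019  0.19766493]
20 [ 1.62 -5.93  0.02 20.  ] [ 0.49192618 -0.22280216  0.19766493]
24 [ 2.19 -7.03  0.03 24.  ] [ 0.48169943 -0.21585382  0.19766493]
28 [ 2.83 -8.09  0.03 28.  ] [ 0.47198227 -0.20820902  0.19766493]
32 [ 3.55e+00 -9.10e+00  3.00e-02  3.20e+01] [ 0.46282207 -0.19990502  0.19766493]
36 [  4.33 -10.05   0.04  36.  ] [ 0.45426343 -0.19098225  0.19766493]
40 [  5.18 -10.95   0.04  40.  ] [ 0.44634806 -0.1814842   0.19766493]
44 [  6.09 -11.79   0.05  44.  ] [ 0.43911453 -0.17145715  0.19766493]
48 [  7.05 -12.57   0.05  48.  ] [ 0.43259807 -0.16094993  0.19766493]
52 [ 8.070e+00 -1.327e+01  5.000e-02  5.200e+01] [ 0.42683042 -0.15001374  0.19766493]
56 [  9.13 -13.9    0.06  56.  ] [ 0.4218397  -0.13870186  0.19766493]
60 [ 10.24 -14.46   0.06  60.  ] [ 0.41765021 -0.12706939  0.19766493]
64 [ 1.138e+01 -1.493e+01  6.000e-02  6.400e+01] [ 0.41428237 -0.11517303  0.19766493]
```

>>> drive_tool(deltas=[0.05,-0.6,0,2,0.2,-1.2,0,4,0.3,-1.8,0,6,0.4,-2.45,0,8,0.7,-3.6,0,12,1.1,-4.8,0,16,1.6,-5.9,0,20,2.2,-7.0,0,24,2.8,-8.1,0,28,2.8,-8.1,0,28])

```text
t: 6.2
tcp_pos: [0.4707, -0.2076, 0.1979]
tool_rot: [0.887, 0.462, -0.001, -0.002]
force: [0.1, 1.6, -5.8]
finger_gap: 0.248
```

Run:
```python
from station import manip
from d import *
import cv2
s=manip.snapshot("top")
cv2.imwrite("pics/top5.png",s["frame"][:,:,::-1])
st=manip.sense();p=st["tcp_pos"]
print(st["t"],p,st["force"],st["ft_torque"],st["finger_gap"])
H=np.array([.5863,-.0729,0]);v=p-H;v[2]=0;print(np.hypot(*v[:2]))
R=Ro.from_quat(st["tool_rot"]).as_matrix();cur=np.degrees(np.arctan2(R[1,1],R[0,1]));print(cur)
for a in range(4,37,4):
    w=Ro.from_euler("z",-a,degrees=True).apply(v); P=H+w;P[2]=p[2]
    print(a,delta(st,P,cur-a),P)
```

```text
6.25 [ 0.47173273 -0.20839545  0.19809813] [ 1.64379859  1.89432656 -5.97357172] [-0.03562712  0.06843032  0.13523416] 0.24260500592664017
0.1774392186814857
-34.82481698236437
4 [ 0.16 -1.23  0.    4.  ] [ 0.46256013 -0.20007358  0.19809813]
8 [ 0.4  -2.44  0.01  8.  ] [ 0.45399037 -0.19113214  0.19809813]
12 [ 7.30e-01 -3.64e+00  1.00e-02  1.20e+01] [ 0.44606521 -0.18161468  0.19809813]
16 [ 1.14 -4.8   0.02 16.  ] [ 0.43882326 -0.17156757  0.19809813]
20 [ 1.64 -5.94  0.02 20.  ] [ 0.43229981 -0.16103976  0.19809813]
24 [ 2.21e+00 -7.04e+00  2.00e-02  2.40e+01] [ 0.42652663 -0.15008255  0.19809813]
28 [ 2.85 -8.1   0.03 28.  ] [ 0.42153184 -0.13874931  0.19809813]
32 [ 3.57e+00 -9.11e+00  3.00e-02  3.20e+01] [ 0.4173398  -0.12709526  0.19809813]
36 [ 4.350e+00 -1.007e+01  3.000e-02  3.600e+01] [ 0.4139709  -0.11517717  0.19809813]
```

View pics/top5.png

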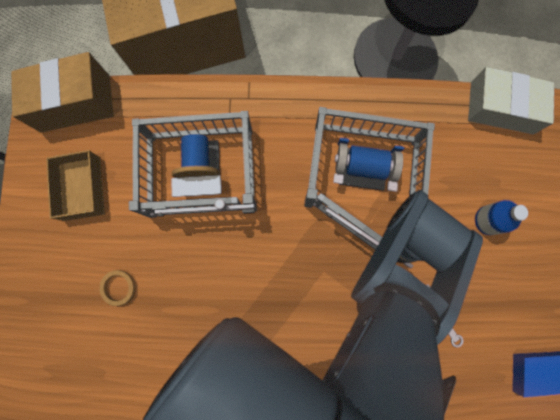

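The top picture shows the grinder's gate swinging with the hand, from (318,203) to (378,243), about 28° open so far. The sander is untouched. I'll swing another 34°.

>>> drive_tool(deltas=[0.05,-0.6,0,2,0.15,-1.2,0,4,0.4,-2.4,0,8,0.7,-3.6,0,12,1.1,-4.8,0,16,1.6,-5.9,0,20,2.2,-7.0,0,24,2.85,-8.1,0,28,3.55,-9.1,0,32,3.9,-9.6,0,34,3.9,-9.6,0,34])

```text
t: 7.35
tcp_pos: [0.4154, -0.1221, 0.1988]
tool_rot: [0.983, 0.185, -0.002, -0.001]
force: [-1.4, -2.0, -3.1]
finger_gap: 0.245
```

Run:
```python
from station import manip
from d import *
import cv2
s=manip.snapshot("side")
cv2.imwrite("pics/side6.png",s["frame"][:,:,::-1])
st=manip.sense();p=st["tcp_pos"]
print(st["t"],p,st["force"],st["ft_torque"],st["finger_gap"])
H=np.array([.5863,-.0729,0]);v=p-H;v[2]=0;r=np.hypot(*v[:2])
print(r, "gate deg",-np.degrees(np.arctan2(v[1],v[0]))-97-np.degrees(np.arctan2(16,177)))
R=Ro.from_quat(st["tool_rot"]).as_matrix();cur=np.degrees(np.arctan2(R[1,1],R[0,1]));print(cur)
```

```text
7.4 [ 0.4154109  -0.12245319  0.19878761] [-2.72984405 -0.9947125  -3.02314341] [-0.44532328  0.70917504 -0.14197732] 0.23742062369224656
0.1779286466248025 gate deg 61.6640365686149
-68.70866993349122
```

View pics/side6.png

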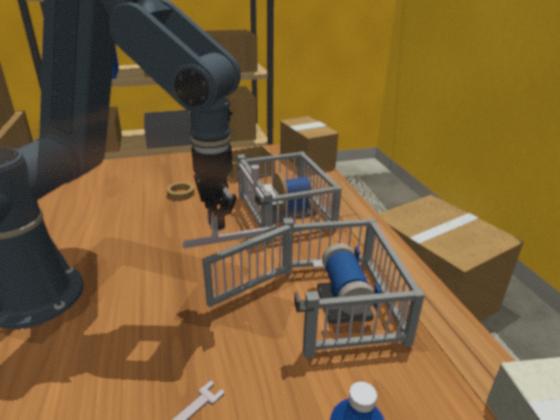

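The side view shows the gate standing open about 62°, with the bar raised from (185,243) to (268,235) in the hand. I'll lower it along the reverse arc.

>>> drive_tool(deltas=[-0.25,0,0.5,0,-0.5,0,1.0,0,-0.8,0,1.7,0,-1.1,0,2.4,0,-1.3,0,2.95,0,-1.3,0,2.95,0,-1.3,0,2.95,0])

```text
t: 8.1
tcp_pos: [0.4037, -0.1278, 0.1694]
tool_rot: [0.983, 0.185, -0.001, -0.0]
force: [-2.9, -2.3, 0.6]
finger_gap: 0.243
```

Run:
```python
from station import manip
from d import *
import cv2
s=manip.snapshot("side")
cv2.imwrite("pics/side7.png",cv2.resize(s["frame"][160:320,160:360,::-1],(750,600),interpolation=cv2.INTER_CUBIC))
st=manip.sense();p=st["tcp_pos"]
print(st["t"],p,st["force"],st["ft_torque"],st["finger_gap"])
```

```text
8.15 [ 0.40372519 -0.1277004   0.16951307] [-3.20070715 -2.21815032  0.32679943] [-0.27104447  0.28985898 -0.1252202 ] 0.2437213553374443
```

View pics/side7.png

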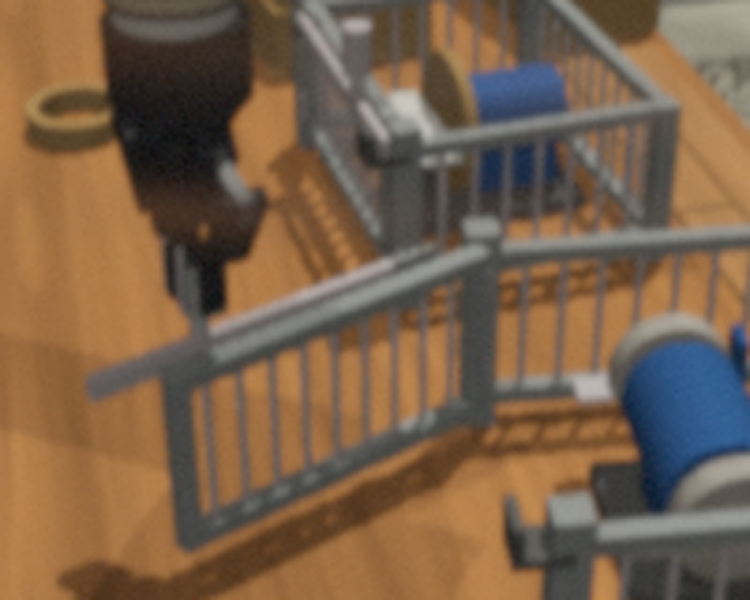

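The bar is now parallel to the gate's top rail, with its end at (95,388) in the zoom. I'll open the jaws, then withdraw upward.

>>> drive_tool(deltas=[0,0,0,0,0,0,0,0,0,0,0,0,0,0,0,0,0,0,0,0,0,0,0,0], hand=6)

```text
t: 8.75
tcp_pos: [0.4037, -0.1276, 0.1695]
tool_rot: [0.983, 0.185, -0.001, -0.0]
force: [-0.4, -0.2, 0.5]
finger_gap: 0.701
```

Run:
```python
from station import manip
import cv2
s=manip.snapshot("wrist")
cv2.imwrite("pics/wrist8.png",s["frame"][:,:,::-1])
st=manip.sense();print(st["t"],st["tcp_pos"],st["force"],st["finger_gap"])
```

```text
8.8 [ 0.40373624 -0.12762926  0.16948298] [ 0.33487208 -0.65284166 -0.36339302] 0.7027801514067666
```

View pics/wrist8.png

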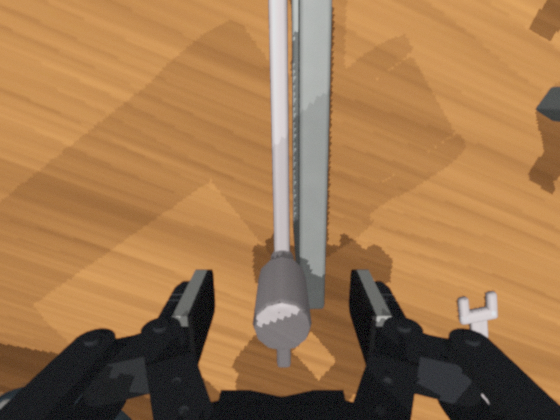

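The knob (282,310) is free, with a gap on both sides, so I'll withdraw straight up.

>>> drive_tool(deltas=[0,0,-2,0,0,0,-5,0,0,0,-8,0,0,0,-12,0,0,0,-16,0,0,0,-16,0])

```text
t: 9.4
tcp_pos: [0.407, -0.1293, 0.3346]
tool_rot: [0.983, 0.185, 0.003, 0.004]
force: [-0.2, -0.3, -0.6]
finger_gap: 0.708
```

>>> drive_tool(deltas=[0,4,0,0,0,8,0,0,0,12,0,0,0,16,0,0,0,20,0,0,0,24,0,0,0,24,0,0,0,24,0,0])

```text
t: 10.2
tcp_pos: [0.4937, -0.3531, 0.3351]
tool_rot: [0.983, 0.184, 0.003, 0.003]
force: [-0.4, 0.6, -0.6]
finger_gap: 0.705
```

Run:
```python
from station import manip
import cv2,pickle
for n in ("side","top"):
    s=manip.snapshot(n);pickle.dump(s,open(n+"9.pkl","wb"))
    cv2.imwrite(f"pics/{n}9.png",s["frame"][:,:,::-1])
st=manip.sense();print(st["t"],st["tcp_pos"],st["force"],st["finger_gap"])
```

```text
10.3 [ 0.49353998 -0.35161943  0.33597283] [-0.40493979  0.28672167  0.3403935 ] 0.7037274166798007
```

View pics/side9.png

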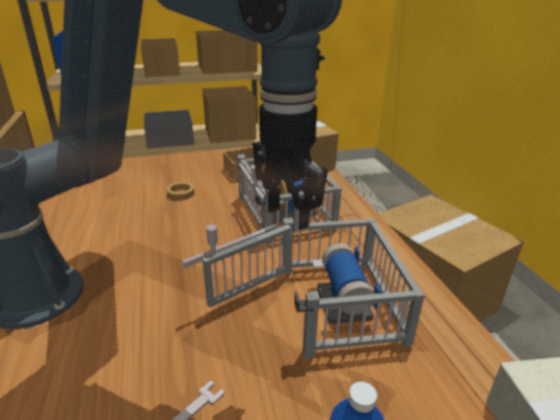

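View pics/top9.png

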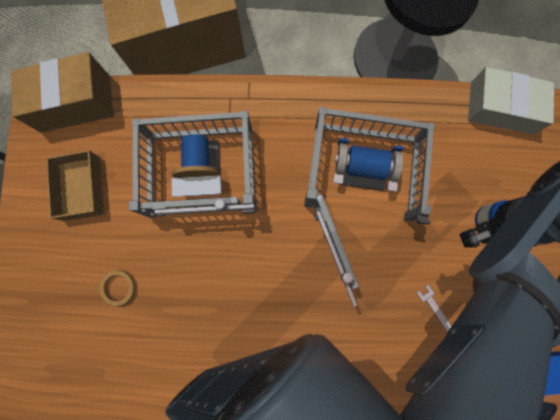

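The gate is open, with its knob at (348,280) in the top view and (212,230) in the side view. The sander still has its knob at (220,204). I'll measure the final state.

Run:
```python
import pickle,cv2
a=pickle.load(open("top9.pkl","rb"))["frame"][180:330,290:440,::-1]
b=pickle.load(open("side9.pkl","rb"))["frame"][210:310,170:310,::-1]
A=cv2.resize(a,(400,400),interpolation=cv2.INTER_CUBIC)
B=cv2.resize(b,(560,400),interpolation=cv2.INTER_CUBIC)
cv2.imwrite("pics/z9a.png",A);cv2.imwrite("pics/z9b.png",B)
import numpy as np
t0=pickle.load(open("top0.pkl","rb"))["frame"];t9=pickle.load(open("top9.pkl","rb"))["frame"]
g=lambda f:cv2.GaussianBlur(cv2.cvtColor(f,cv2.COLOR_RGB2GRAY),(3,3),0)
print("sander diff",np.abs(g(t0)[105:220,125:260].astype(int)-g(t9)[105:220,125:260]).max(), cv2.phaseCorrelate(np.float32(g(t0)[190:222,195:260]),np.float32(g(t9)[190:222,195:260])))
```

```text
sander diff 7 ((-0.019352755373454045, 0.05077336688619738), 1.0164543825408652)
```

View pics/z9a.png

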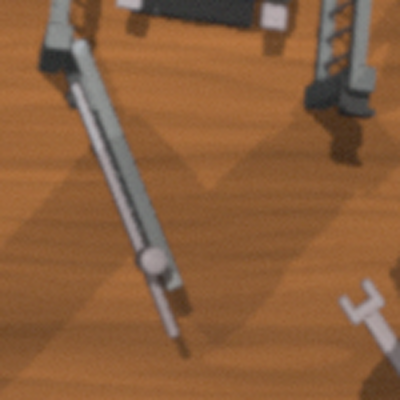

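View pics/z9b.png

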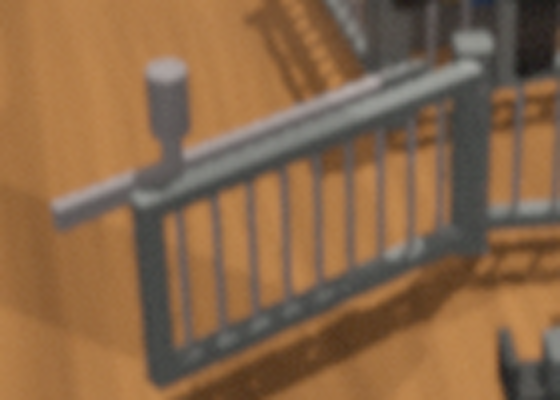

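The zooms show the knob top at (155,262) in the top view and (167,71) in the side view, and the bar parallel to the rail.

Run:
```python
from h import *
import pickle
from station import manip
T=pickle.load(open("top9.pkl","rb"));S=pickle.load(open("side9.pkl","rb"))
k=150/400
X,e=tri([(T,(290+155.5*k-.5,180+262.5*k-.5)),(S,(170+167.5/4-.5,210+71.5/4-.5))])
v=X[:2]-[.5863,-.0729];print(X,e,np.hypot(*v),"gate deg",-np.degrees(np.arctan2(v[1],v[0]))-97-np.degrees(np.arctan2(16,190)))
st=manip.sense();print(st["t"],st["force"],np.abs(st["qd"]).max())
```

```text
[ 0.4036232  -0.13002304  0.20489529] [np.float64(0.0011738039058792277), np.float64(0.0011738039058793001)] 0.19139972461088367 gate deg 60.821983408756225
10.3 [-0.40493979  0.28672167  0.3403935 ] 0.016784607118261324
```

```bash
python3 -c "
from station import manip
print(manip.sign_off())"
```

```text
the job is handed in; nothing more can be done
None
```

The grinder's gate is open about 61° (1.06 rad) and its latch bar is back down level. I handed the job in at about 10.3 s; the hand-in gives no verdict.

**What I did:** I located the grinder's knob from the top and side cameras, then checked it with the wrist camera. I gripped it with the jaws parallel to the latch pin and lifted the bar about 30 mm, to about 0.22 rad. I swung the gate open about 62°, lowered the bar, let go and moved the hand clear.

**Last checks:**
- **Bar down:** the knob's top is at z = 0.2049 m, against 0.2047 m when shut. Its distance to the hinge line is 191 mm, as expected.
- **Sander:** its guard is unchanged in the top view, with an image shift of about 0.05 pixel.
- **Robot:** the wrist force is about 0.6 N, which is noise level, and the hand is well above everything. I did not measure the gap between the arm and the nearby bottle.
- **Disagreements:** the cameras differed by 2–3 mm on the knob's y position before the grasp, and by 1.2 mm in the final measurement. No check failed.

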